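# Jack the sagging leaf of the assembly stand level and hold it

### The job

Stand the small lever jack on the bench with its round saddle centred under the bolt-head mark on the lug of the sagging leaf. Pump the handle: press it all the way down once to bed the saddle, let it come all the way back up, then press it all the way down again so that the jack alone carries the leaf level with the stand's top. Finish while still holding the handle down with the gripper, and leave the glue bottle, the hammer and the pine box where they are.

Things in the scene. Friction and masses are not known exactly. Their poses are not given: they have to be found in the camera images.
- jack: Loose steel lever jack, 0.85 kg. Origin: underside of its base plate (x -135 to +115 mm, y +-40, 8 thick), below the middle of the pump block; z up, +x to the saddle, -x to the pump handle. Grip the pump block: 50 mm in x, 40 in y, top 110 mm high, y sides free; the jack balances near it. Enter from the lug's free end, jack +x along stand +x: the block must stay outside the leaf.
- saddle (a point): Centre of the top of the jack's saddle, a round steel disc 40 mm across at jack x = +85 mm, y = 0. 82 mm above the jack's underside with the handle up; rises straight up 58 mm per rad of handle, 35 mm in all.
- handle_pad (a point): Top centre of the flat rubber palm pad (46 long, 50 wide, 12 mm thick) at the handle's end. The handle pivots at jack x = -12 mm, 80 mm high, pad centre 107 mm from it. Pad top: about 117 mm above the bench, jack x -112 mm, handle up (outer end 0.3 rad high); about 54 mm, jack x -116 mm, fully down (outer end 0.3 rad low).
- handle (a joint): Pump handle angle: 0 = up (at rest, on its stop), 0.6 rad = fully down on its stop. It springs back up when let go and there is no latch, so the leaf sinks again. Pressing it at the pad takes about 3 N at first and 8 to 10 N at the bottom under the leaf.
- stand: Low plywood assembly stand fixed to the bench: 180 mm (x) by 300 mm (y), top 135 mm above the bench. Origin: centre of its underside; the hinged leaf extends from its -x face. Its place and yaw vary.
- leaf (a joint): Angle of the hinged leaf, a pine board 200 mm long, 260 wide, 18 thick, about 1.2 kg: 0 = level with the stand's top, negative = sagging (starts at -0.11 rad, on its stop), positive = above level. With the saddle under the lift point and the handle fully down it reads about 0.
- lift_point (a point): Underside of the lug, a tongue 50 mm wide, 18 thick that projects 61 mm from the middle of the leaf's free edge, at the spot marked on its top by a round steel bolt head 22 mm across. 237 mm from the hinge, 32 mm beyond the leaf's edge, at stand x about -326 mm, y = 0; 91 mm above the bench sagging, 117 level.
- glue: Bystander: closed white glue bottle standing on the stand's top, 56 mm across, 160 mm tall, origin at the centre of its foot.
- hammer: Bystander: hammer 260 mm long lying on the bench, head 90 mm across at its +x end, origin under its middle.
- pine_box: Bystander: open pine box 110 x 150 x 90 mm standing on the stand's top, origin at the centre of its underside.

How it is judged:
By the outcome, as a careful person would: the job done as asked, in the order asked, and still so for the second after the job is handed in, while the arm keeps its last pose, push and grip.
It also fails if it takes over 54 s, if anything falls off the work surface, if the arm or the gripper's body presses on something with over 40 N, if the wrist force passes 120 N, or if a joint passes its speed limit or range.

### The arm

A 6-joint arm with a two-finger parallel gripper is mounted at the origin on the work surface. World frame = base frame: x ahead of the robot, y to its left, z up, the work surface at z = 0. Lengths are in mm, angles in rad, forces in N, time in s.
With the tool pointing down it reaches from about 275 to 1000 mm from the base axis. Payload 8.4 kg.
Tool frame: the origin (TCP) lies on the mounting face of the last link; the fingertips stand 173 mm ahead of it and the grasp point (between the pads) lies 155 mm ahead of it; z points along the fingers, y is the direction in which the jaws open and shut (so a half turn about z gives the same grasp; the last joint's range is limited). The gripper opens to 85 mm and grips with 20 to 120 N. Pads are 22 mm wide; open, the fingers measure 114 mm over their backs; the gripper's body (76 mm by 85 mm) begins 54 mm behind the grasp point. The pads swing forward as they close: fully open they stand 13 mm farther back than shut.
Start: joints at [1.135, 0.353, 1.633, -0, 1.155, -0.002], TCP at [262.701, 567.114, 404.681] pointing down, gripper open.
Joint ranges: [-2.63, 2.63], [-0.92, 2.1], [0.06, 2.66], [-1.3, 4.44], [0, 2.69], [-3.02, 3.02]. Speed limits (rad/s): [2.22, 2.22, 2.79, 3.14, 3.14, 3.14].

### API

Orientations are given as [roll, pitch, yaw] about the fixed x, y, z axes, in that order (R = Rz(yaw) Ry(pitch) Rx(roll)).
In Python, from rig import readout, imaging, ticket gives the robot as it stands.
- The arm moves only by the tool step_arm, never from a script. Its argument "deltas" is a list of rows, each an object with "translation": the shift along the tool's x, y, z in cm, a list of three; "rot": the turn, a rotation vector about the tool's x, y, z in rad, a list of three. In form: [{"translation": [x, y, z], "rot": [rx, ry, rz]}, ...]. A call has 1 to 8 rows; each row is the pose to reach, as a shift and turn from the pose commanded when the call began, along the tool's axes at that moment; what a row does not reach only later rows make up. A row lasts 1/8 s, in which the tool goes at most 62.5 mm and 10.7 degrees, less where a joint would pass 70% of its speed; a pose out of reach is approached as far as the arm can. A call with a gripper value outside its range is refused whole. "grip" is the closure in counts, from 0 (fully open) to 255 (shut), set as the call begins (left out, the last holds). The fingers move at their own pace and stop on an object; "squeeze" is the grip in N (left out, the last holds). Time passes only in rows, so rows that repeat a pose let the fingers close. It gives the time, the measured TCP pose, the force and the opening at its end, in the units of the state.
- readout.sense(): the state, without advancing time (a new reading comes with each control period).
- imaging.grab_frame(name): name is "scene" or "top" or "wrist"; returns a dict with "image" (400x640x3 uint8, red, green, blue), "camera_matrix" (3x3 intrinsics, pixels), "world_to_cam" (4x4, takes a point from world to camera coordinates). Camera axes: x right, y up, looking along -z (the intrinsics and any distortion apply to the point x, -y, -z); pixel columns grow to the right and rows downward; lengths in mm; the calibration is good to about 2 mm. A picture is of the moment at which its call begins. There is no depth.
- ticket.sign_off(): hands the job in, once; it reports no verdict.
The state is a dict: "clock": time; "qpos": joint angles; "qvel": joint speeds; "joint_efforts": joint torques, N m; "eef_pos": TCP position; "tcp_rot": TCP orientation; "contact_force": force on the tool from outside, world axes, zero at the start; "wrist_torque": the same for the moment, N m; "opening": opening from 0.0 (shut) to 1.0 (fully open).
Only numpy, scipy, OpenCV 4.12 (cv2) and the standard library are available. Lean on these libraries where they do the work, as an engineer would, in place of code of your own. Each camera call takes 0.05 s, during which the arm holds its last target.

## Working session

There is one attempt and no reset: what is moved stays moved. The work goes in short steps, Python scripts to look and compute and a tool call to move; the robot and the scene stay as the last step left them, time stands still between calls to the robot, and variables do not carry over. Pictures are saved under pics/ and viewed, and the job is handed in when it is done.

Besides the shell and the picture viewer there is one more tool, called after "Call:" in YAML: its name, and indented under it one key for each argument. step_arm: Moves the arm, as the interface text tells. Its arguments: {"type":"object","properties":{"deltas":{"type":"array","items":{"type":"object","properties":{"translation":{"type":"array","items":{"type":"number"}},"rot":{"type":"array","items":{"type":"number"}}}}},"grip":{"type":"number"},"squeeze":{"type":"number"}},"required":["deltas"]}

```bash
mkdir -p pics; ls
cat > h.py <<'E'
import numpy as np, cv2
from rig import readout, imaging, ticket
def grab(name,fn):
    f=imaging.grab_frame(name); cv2.imwrite('pics/'+fn+'.png',f['image'][:,:,::-1]); np.savez('pics/'+fn+'.npz',K=f['camera_matrix'],T=f['world_to_cam'],im=f['image']); return f
def load(fn): return np.load('pics/'+fn+'.npz')
def ray(f,u,v):
    K,T=f['K'],f['T']; d=np.linalg.inv(K)@np.array([u,v,1.]); d=np.array([d[0],-d[1],-d[2]])
    R=T[:3,:3]; return -R.T@T[:3,3], R.T@d
def onz(f,u,v,z):
    c,d=ray(f,u,v); return c+d*(z-c[2])/d[2]
def proj(f,p):
    q=f['T'][:3,:3]@np.array(p,float)+f['T'][:3,3]; w=f['K']@np.array([q[0],-q[1],-q[2]]); return w[:2]/w[2]
E
python3 - <<'E'
from h import *
for n in ['scene','top','wrist']:
    f=grab(n,n+'0'); print(n,f.keys(), f['camera_matrix'].tolist(), ray(load(n+'0'),320,200))
print(readout.sense())
E
```

```text
pics
scene dict_keys(['image', 'camera_matrix', 'world_to_cam']) [[390.8869688238912, 0.0, 321.12667206740537], [0.0, 390.8869688238912, 198.40926592045545], [0.0, 0.0, 1.0]] (array([1185.12052325, -353.63311026, 1073.41945924]), array([-0.5065494 ,  0.32233659, -0.79970726]))
top dict_keys(['image', 'camera_matrix', 'world_to_cam']) [[373.9167591769557, 0.0, 315.9559028756964], [0.0, 373.9167591769557, 200.50252294693232], [0.0, 0.0, 1.0]] (array([3.27994190e+02, 7.89003837e-01, 1.31659636e+03]), array([ 0.21992101,  0.00929739, -0.97553426]))
wrist dict_keys(['image', 'camera_matrix', 'world_to_cam']) [[297.69926787129793, 0.0, 316.28637725990177], [0.0, 297.69926787129793, 200.76862896874695], [0.0, 0.0, 1.0]] (array([187.83572372, 600.20868706, 373.17043069]), array([ 0.28821458, -0.12162892, -0.94989528]))
{'clock': 0.15, 'qpos': array([ 1.13457982e+00,  3.53509176e-01,  1.63396015e+00, -3.37110960e-05,
        1.15524343e+00, -2.40953149e-03]), 'qvel': array([ 0.00126081, -0.00197577, -0.00268918, -0.00053905, -0.00072637,
       -0.00019893]), 'joint_efforts': array([ 4.70947925e-04, -6.05629349e+01, -3.42338634e+01,  1.35478226e-04,
        6.15141369e-03,  2.40933929e-05]), 'eef_pos': array([262.63738281, 566.93584712, 404.12282934]), 'tcp_rot': array([-3.14047247e+00,  2.81277657e-05,  2.70779932e+00]), 'contact_force': array([-0.0050551 , -0.13308794,  0.28980549]), 'wrist_torque': array([-0.03314059,  0.01130593, -0.00196476]), 'opening': 1.002158594383732}
```

View pics/scene0.png

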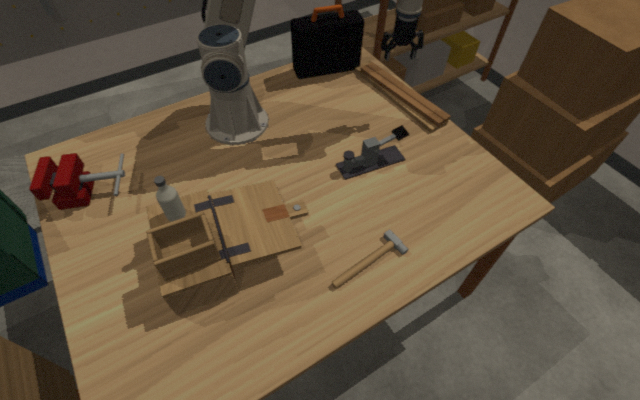

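View pics/top0.png

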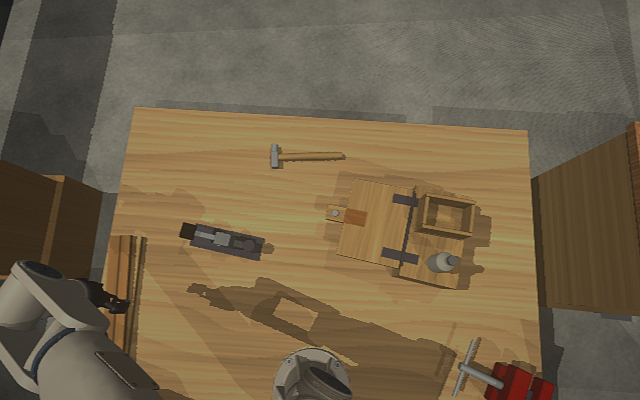

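View pics/wrist0.png

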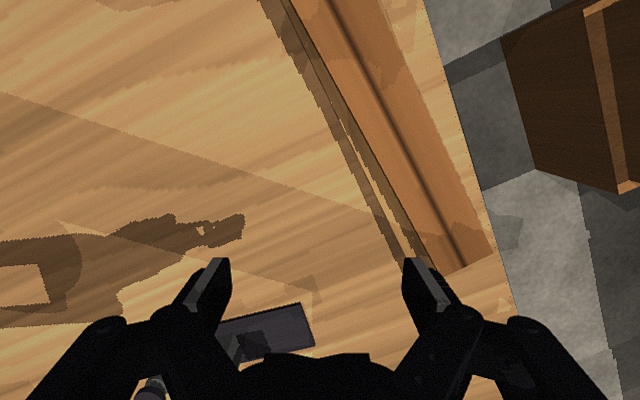

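Run:
```python
from h import *
im=load('top0')['im'][:,:,::-1]
a=cv2.resize(im[205:275,170:280],None,fx=7,fy=7,interpolation=cv2.INTER_CUBIC)
cv2.imwrite('pics/a.png',a)
b=cv2.resize(im[170:300,315:490],None,fx=4.5,fy=4.5,interpolation=cv2.INTER_CUBIC)
cv2.imwrite('pics/b.png',b)
im=load('scene0')['im'][:,:,::-1]
c=cv2.resize(im[110:290,140:420],None,fx=2.85,fy=2.85,interpolation=cv2.INTER_CUBIC)
cv2.imwrite('pics/c.png',c)
```

```text
(no output)
```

View pics/a.png

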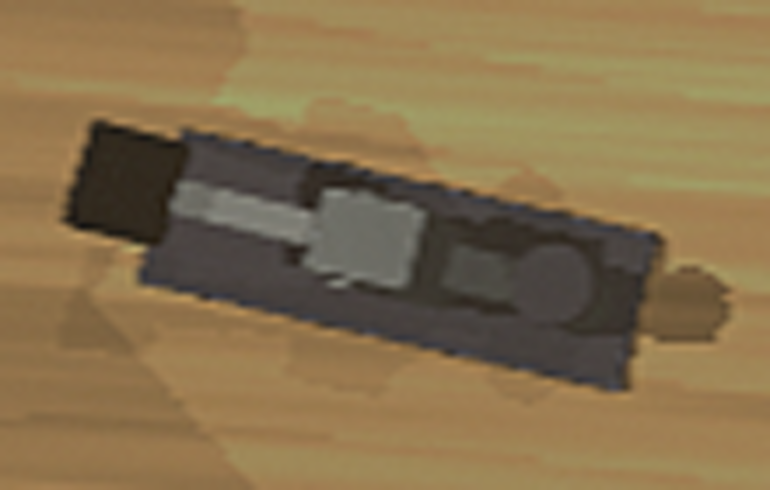

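View pics/b.png

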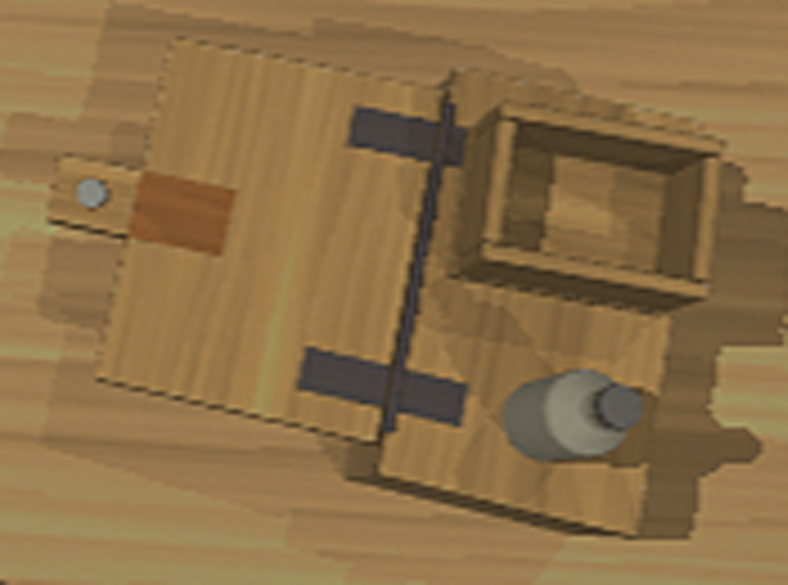

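View pics/c.png

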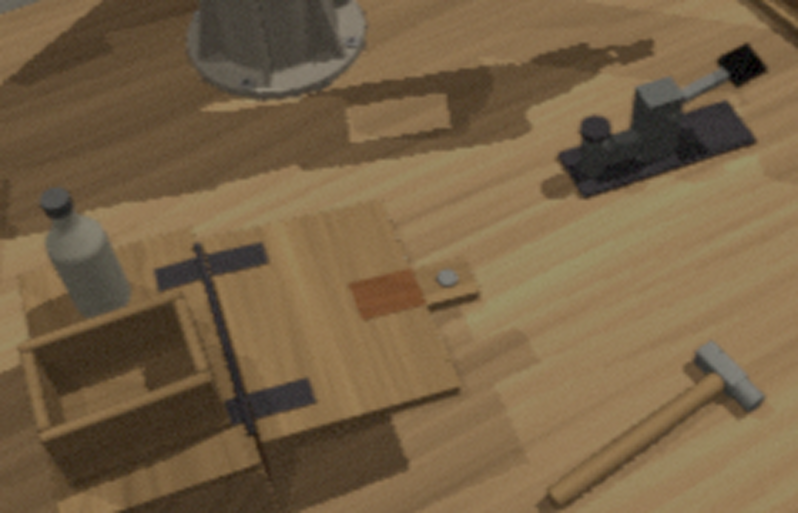

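Run:
```python
from h import *
t=load('top0'); s=load('scene0')
A=lambda x,y:(170+(x+.5)/7-.5,205+(y+.5)/7-.5)
B=lambda x,y:(315+(x+.5)/4.5-.5,170+(y+.5)/4.5-.5)
C=lambda x,y:(140+(x+.5)/2.85-.5,110+(y+.5)/2.85-.5)
cor=[onz(t,*A(*p),8) for p in [(184,130),(663,233),(630,390),(140,282)]]
for c in cor: print('corner',c.round(1))
fr=(cor[1]+cor[2])/2; bk=(cor[0]+cor[3])/2
d=fr-bk; yaw=np.arctan2(d[1],d[0]); print('yaw edges',[np.degrees(np.arctan2(*(e[1::-1]))) for e in (cor[1]-cor[0],cor[2]-cor[3])],np.degrees(yaw),np.linalg.norm(d))
print('origin from base', (bk+d*135/250).round(1))
blk=onz(t,*A(367,238),110);sad=onz(t,*A(553,285),82);pad=onz(t,*A(127,183),117)
print('blk',blk,'sad',sad,'pad',pad)
blk2=onz(s,*C(660,96),110);sad2=onz(s,*C(596,128),82);print('scene blk',blk2,sad2)
for z in (109,112,115): print('bolt',z,onz(t,*B(91,193),z),onz(s,*C(447,277),z))
# stand edges: hinge line ends at ~z135; stand top far corners
p=[onz(t,*B(*q),135) for q in [(380,475),(632,535),(448,72),(722,140)]]
for q in p: print(q.round(1))
e=p[1]-p[0]; print(np.degrees(np.arctan2(e[1],e[0])))
e=p[0]-p[2]; print('y edge',np.degrees(np.arctan2(e[1],e[0])),np.linalg.norm(e))
# leaf free edge corners z ~ 135-22=113
q1=onz(t,*B(175,40),113);q2=onz(t,*B(97,379),113);e=q2-q1;print('leaf edge',q1,q2,np.degrees(np.arctan2(e[1],e[0])),np.linalg.norm(e))
h1=onz(t,*B(445,88),135);h2=onz(t,*B(378,440),135)
for a,b in((q1,h1),(q2,h2)): e=b-a;print('side',np.degrees(np.arctan2(e[1],e[0])),np.linalg.norm(e))
```

```text
corner [510.  446.9   8. ]
corner [474.1 199.6   8. ]
corner [395.5 208.3   8. ]
corner [432.2 458.3   8. ]
yaw edges [np.float64(-98.25762538247763), np.float64(-98.36833490799303)] -98.31328901340277 251.30261477382948
origin from base [451.5 318.3   8. ]
blk [451.30295978 320.5660541  110.        ] sad [437.95192127 237.70228867  82.        ] pad [468.50796645 432.65893376 117.        ]
scene blk [459.04359933 315.7871477  110.        ] [441.57916958 235.6921098   82.        ]
bolt 109 [561.43993129 -39.05640466 109.        ] [559.13208669 -39.62252822 109.        ]
bolt 112 [560.85998815 -38.95741776 112.        ] [561.07933619 -40.59931456 112.        ]
bolt 115 [560.28004502 -38.85843085 115.        ] [563.02658569 -41.57610089 115.        ]
[ 372.5 -247.7  135. ]
[ 343.8 -419.8  135. ]
[ 662.7 -291.4  135. ]
[ 625.1 -487.9  135. ]
-99.45669759916053
y edge 171.42849914905253 293.50045828073064
leaf edge [680.20115585 -94.63601251 113.        ] [426.75514062 -50.73406656 113.        ] 170.17273430599596 257.2202626031677
side -98.65710796261305 198.18638196715034
side -98.92368586732051 198.70609669261654
```

```bash
cat >> h.py <<'E'
from scipy.spatial.transform import Rotation as Ro
def delta(x,y,z,yawdeg,tip=155):
    "target grasp point (tip=155) / fingertip(173) position, tool straight down"
    s=readout.sense(); R=Ro.from_euler('xyz',s['tcp_rot']); p=s['eef_pos']
    Rt=Ro.from_euler('xyz',[np.pi,0,np.radians(yawdeg)])
    t=np.array([x,y,z+tip])
    print('cm',(R.inv().apply(t-p)/10).round(2),'rot',(R.inv()*Rt).as_rotvec().round(4),'F',s['contact_force'].round(1),'clk',s['clock'],'op',round(s['opening'],3))
E
python3 -c "
from h import *
delta(451.5,318.5,200,81.7)"
```

```text
cm [-27.58 -14.6    4.93] rot [-9.0000e-04  7.0000e-04  1.2819e+00] F [-0.  -0.1  0.3] clk 0.15 op 1.002
```

Call:
step_arm:
  deltas:
    - {"translation": [-3.4, -1.8, 0.6], "rot": [0, 0, 0.16]}
    - {"translation": [-6.9, -3.65, 1.2], "rot": [0, 0, 0.32]}
    - {"translation": [-10.3, -5.5, 1.8], "rot": [0, 0, 0.48]}
    - {"translation": [-13.8, -7.3, 2.5], "rot": [0, 0, 0.64]}
    - {"translation": [-17.2, -9.1, 3.1], "rot": [0, 0, 0.8]}
    - {"translation": [-20.7, -10.9, 3.7], "rot": [0, 0, 0.96]}
    - {"translation": [-24.1, -12.8, 4.3], "rot": [0, 0, 1.12]}
    - {"translation": [-27.6, -14.6, 4.9], "rot": [0, 0, 1.282]}
  grip: 0
  squeeze: 60

```text
clock: 1.15
eef_pos: [452.3, 317.5, 355.4]
tcp_rot: [-3.141, 0.0, 1.421]
contact_force: [0.6, 0.5, 0.1]
opening: 0.999
```

Run:
```python
from h import *
for n in ['scene','top','wrist']: f=grab(n,n+'1')
delta(451.5,318.5,200,81.7)
im=load('top1')['im'][:,:,::-1]; t=cv2.resize(im[180:300,150:350],None,fx=3,fy=3)
w=load('wrist1')['im'][:,:,::-1]
cv2.imwrite('pics/d.png',w);cv2.imwrite('pics/e.png',t)
```

```text
cm [ 0.1  -0.11  0.02] rot [-0.0007  0.0007 -0.0023] F [-0.1  1.1 -0.2] clk 1.3 op 0.998
```

View pics/d.png

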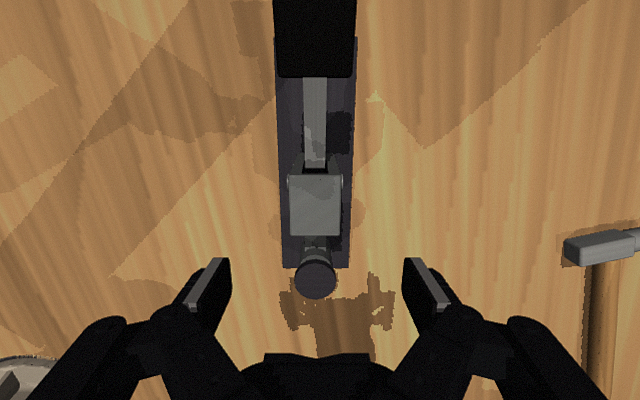

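View pics/scene1.png

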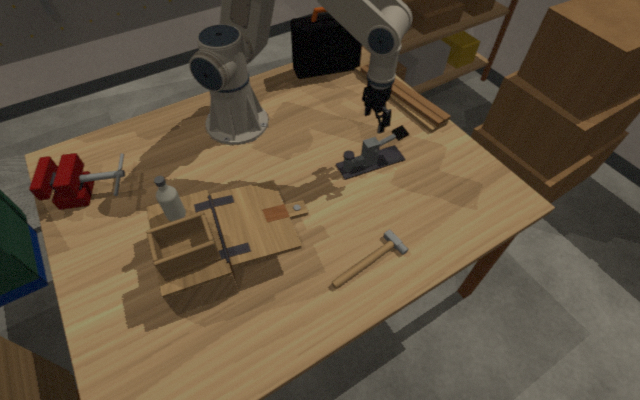

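Run:
```python
from h import *
w=load('wrist1')
for p in [(289,174),(341,174),(339,237),(288,236)]: print(onz(w,*p,110).round(1))
print('c',np.mean([onz(w,*p,110) for p in [(289,174),(341,174),(339.5,237),(288.5,236)]],0))
print('sad',onz(w,315.5,279,82), 'base front',onz(w,282,268,8),onz(w,350,268,8))
delta(451.5,318.5,84,81.7)
```

```text
[436.4 348.4 110. ]
[474.2 342.6 110. ]
[466.2 292.3 110. ]
[426.6 299.2 110. ]
c [451.04968447 320.59166493 110.        ]
sad [439.23514697 239.15391914  82.        ] base front [393.99022195 212.70368516   8.        ] [475.30925218 200.25302519   8.        ]
cm [ 0.1  -0.1  11.62] rot [-0.0007  0.0007 -0.0023] F [-0.1  1.1 -0.2] clk 1.3 op 0.998
```

Call:
step_arm:
  deltas:
    - {"translation": [0.2, -0.1, 4], "rot": [0, 0, 0]}
    - {"translation": [0.2, -0.1, 8], "rot": [0, 0, 0]}
    - {"translation": [0.2, -0.1, 10.5], "rot": [0, 0, 0]}
    - {"translation": [0.2, -0.1, 11.6], "rot": [0, 0, 0]}
    - {"translation": [0.2, -0.1, 11.6], "rot": [0, 0, 0]}

```text
clock: 1.92
eef_pos: [450.7, 321.3, 239.5]
tcp_rot: [-3.141, 0.0, 1.427]
contact_force: [0.1, -0.5, 1.1]
opening: 1.003
```

Call:
step_arm:
  deltas:
    - {"translation": [0, 0, 0], "rot": [0, 0, 0]}
    - {"translation": [0, 0, 0], "rot": [0, 0, 0]}
    - {"translation": [0, 0, 0], "rot": [0, 0, 0]}
    - {"translation": [0, 0, 0], "rot": [0, 0, 0]}
    - {"translation": [0, 0, 0], "rot": [0, 0, 0]}
    - {"translation": [0, 0, 0], "rot": [0, 0, 0]}
  grip: 255
  squeeze: 60

```text
clock: 2.68
eef_pos: [451.6, 320.9, 240.6]
tcp_rot: [3.14, -0.001, 1.426]
contact_force: [1.3, -0.9, 6.1]
opening: 0.461
```

Call:
step_arm:
  deltas:
    - {"translation": [0, 0, -1], "rot": [0, 0, 0]}
    - {"translation": [0, 0, -3], "rot": [0, 0, 0]}
    - {"translation": [0, 0, -5], "rot": [0, 0, 0]}
    - {"translation": [0, 0, -5], "rot": [0, 0, 0]}
    - {"translation": [0, 0, -5], "rot": [0, 0, 0]}

```text
clock: 3.3
eef_pos: [450.5, 320.4, 288.8]
tcp_rot: [-3.14, 0.001, 1.426]
contact_force: [0.8, -0.4, -8.5]
opening: 0.461
```

Run:
```python
from h import *
for n in ['scene','top','wrist']: f=grab(n,n+'2')
delta(451.5,318.5,84,81.7)
a=load('top2')['im'][190:290,150:310,::-1]; cv2.imwrite('pics/t2.png',cv2.resize(a,None,fx=5,fy=5))
a=load('scene2')['im'][80:200,300:460,::-1]; cv2.imwrite('pics/s2.png',cv2.resize(a,None,fx=5,fy=5,interpolation=cv2.INTER_CUBIC))
```

```text
cm [-0.17  0.12  4.97] rot [-0.0014  0.0013 -0.0001] F [ 0.6  0.7 -7.7] clk 3.45 op 0.461
```

View pics/wrist2.png

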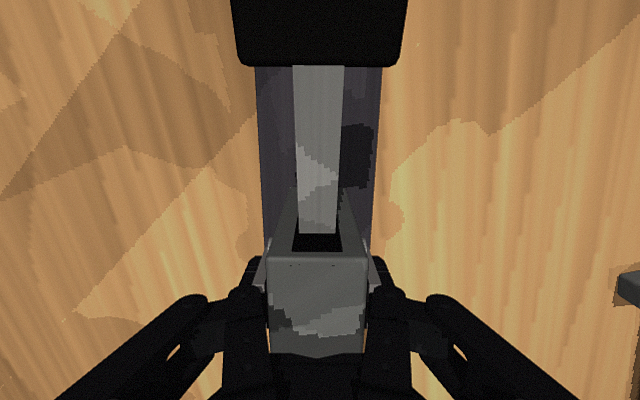

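View pics/s2.png

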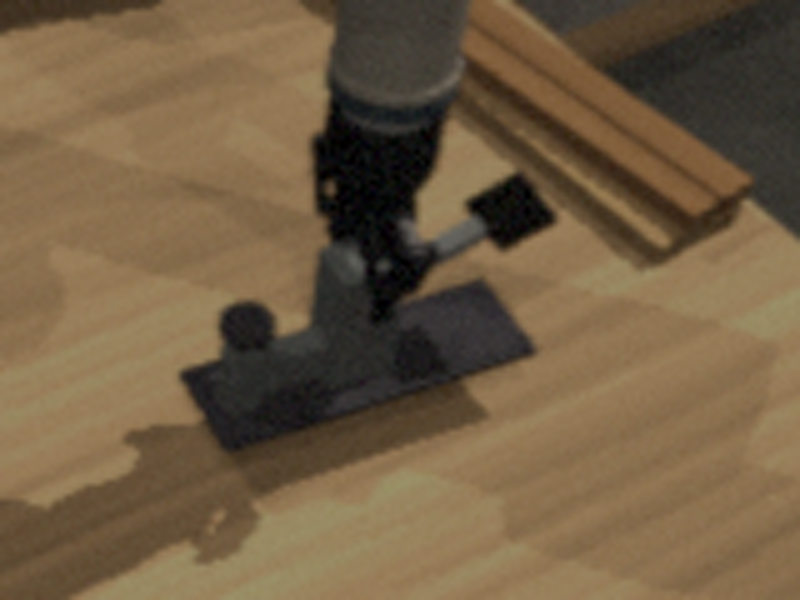

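View pics/t2.png

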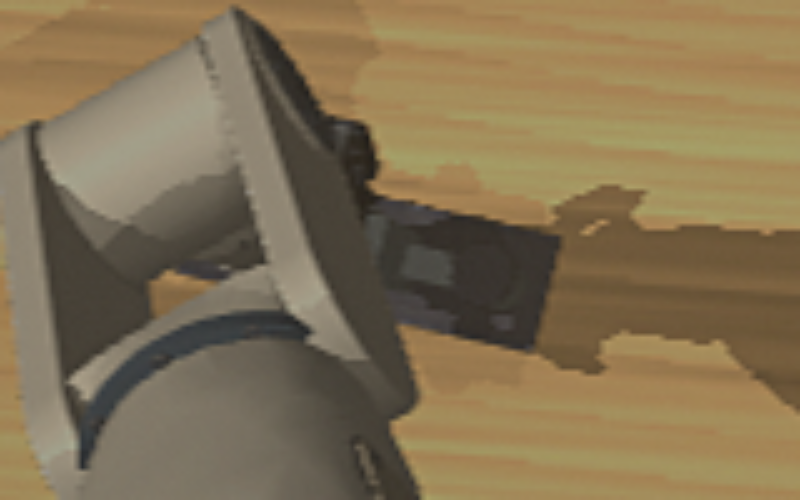

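```bash
cat >> h.py <<'E'
def tri(f1,p1,f2,p2):
    c1,d1=ray(f1,*p1);c2,d2=ray(f2,*p2); d1=d1/np.linalg.norm(d1);d2=d2/np.linalg.norm(d2)
    s=np.linalg.lstsq(np.stack([d1,-d2],1),c2-c1,rcond=None)[0]; a=c1+s[0]*d1;b=c2+s[1]*d2
    return (a+b)/2,np.linalg.norm(a-b)
E
python3 - <<'E'
from h import *
s=load('scene2');t=load('top2')
S=lambda x,y:(300+x/5-.4,80+y/5-.4); T=lambda x,y:(150+x/5,190+y/5-.0)
print('sad',tri(s,S(247,325),t,T(491,275)))
a,g=tri(s,S(233,448),t,T(561,238));b,g2=tri(s,S(182,375),t,T(532,352));print(a,g,b,g2)
for z in (50,57,64): print(z,onz(s,*S(535,352),z),onz(s,*S(483,282),z), onz(s,*S(233,448),z),onz(s,*S(182,375),z), onz(t,*T(561,238),z),onz(t,*T(532,352),z),onz(t,*T(491,275),z+74))
print(readout.sense()['eef_pos'])
E
```

```text
sad (array([436.12768076, 233.13803451, 126.51645867]), np.float64(5.879835182612475))
[471.07503671 203.04645828  52.18175605] 6.625065959412393 [392.96441467 213.85703084  49.70566591] 3.4465510205099674
50 [508.16180447 447.30217996  50.        ] [431.21599141 460.52376437  50.        ] [470.53215518 207.51367701  50.        ] [393.69042577 215.39194345  50.        ] [469.83643983 200.3615805   50.        ] [392.20957625 212.22337068  50.        ] [435.03648842 230.92181496 124.        ]
57 [512.79207702 441.82393056  57.        ] [436.37255911 454.95508179  57.        ] [475.41980758 203.67553667  57.        ] [399.10366141 211.49991722  57.        ] [469.05253126 199.2586182   57.        ] [391.85468205 211.05485274  57.        ] [434.40819865 229.57103968 131.        ]
64 [517.42234957 436.34568117  64.        ] [441.52912681 449.3863992   64.        ] [480.30745998 199.83739633  64.        ] [404.51689704 207.607891    64.        ] [468.26862268 198.1556559   64.        ] [391.49978785 209.8863348   64.        ] [433.77990889 228.22026441 138.        ]
[450.65055554 320.45194001 288.65562237]
```

Run:
```python
from h import *
t=load('top0')
for p in [(272,168),(281,168),(280,145),(343,160)]: print(onz(t,*p,15).round())
delta(591,151,133,81)
```

```text
[729. 195.  15.]
[731. 163.  15.]
[819. 174.  15.]
[777. -61.  15.]
cm [-14.74  16.34   0.06] rot [-0.0014  0.0013  0.0121] F [ 0.6  0.7 -7.7] clk 3.45 op 0.461
```

Call:
step_arm:
  deltas:
    - {"translation": [-1.5, 1.6, 0], "rot": [0, 0, 0]}
    - {"translation": [-4.2, 4.7, 0], "rot": [0, 0, 0.004]}
    - {"translation": [-7.4, 8.2, 0], "rot": [0, 0, 0.006]}
    - {"translation": [-10.5, 11.7, 0], "rot": [0, 0, 0.01]}
    - {"translation": [-13.2, 14.7, 0], "rot": [0, 0, 0.012]}
    - {"translation": [-14.7, 16.3, 0], "rot": [0, 0, 0.012]}
    - {"translation": [-14.7, 16.3, 0], "rot": [0, 0, 0.012]}
    - {"translation": [-14.7, 16.3, 0], "rot": [0, 0, 0.012]}

```text
clock: 4.45
eef_pos: [590.5, 152.2, 289.1]
tcp_rot: [-3.14, 0.0, 1.414]
contact_force: [-0.2, 0.7, -8.7]
opening: 0.459
```

Run:
```python
from h import *
for n in ['scene','top']: f=grab(n,n+'3')
delta(573.7,42.2,133,81)
print(readout.sense()['eef_pos'])
a=load('top3')['im'][170:290,230:390,::-1]; cv2.imwrite('pics/t3.png',cv2.resize(a,None,fx=5,fy=5,interpolation=cv2.INTER_CUBIC))
a=load('scene3')['im'][110:260,200:400,::-1]; cv2.imwrite('pics/s3.png',cv2.resize(a,None,fx=4,fy=4,interpolation=cv2.INTER_CUBIC))
```

```text
cm [-11.16   0.06   0.14] rot [-0.001   0.0001  0.0009] F [-0.  -0.7 -9.4] clk 4.55 op 0.458
[590.42180448 152.49311882 289.39655124]
```

View pics/t3.png

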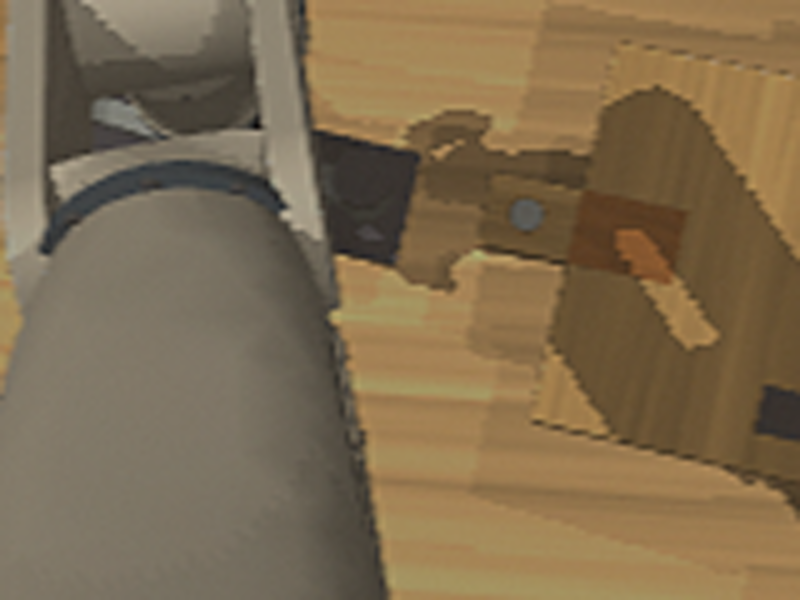

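View pics/s3.png

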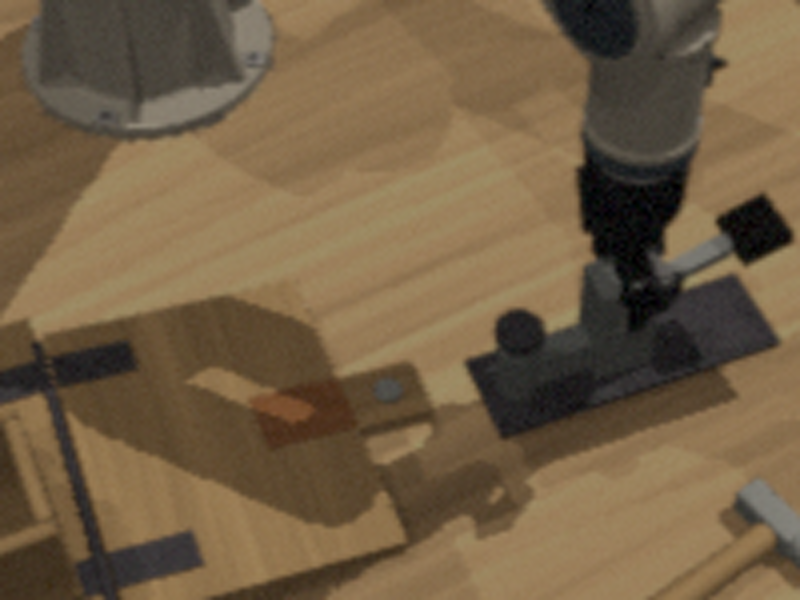

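Call:
step_arm:
  deltas:
    - {"translation": [0, 0.05, 1.5], "rot": [0, 0, 0]}
    - {"translation": [0, 0.05, 3.4], "rot": [0, 0, 0]}
    - {"translation": [0, 0.05, 4.4], "rot": [0, 0, 0]}
    - {"translation": [0, 0.05, 4.65], "rot": [0, 0, 0]}
    - {"translation": [0, 0.05, 4.65], "rot": [0, 0, 0]}

```text
clock: 5.18
eef_pos: [591.7, 151.7, 243.0]
tcp_rot: [-3.141, 0.0, 1.414]
contact_force: [0.6, -1.0, -8.0]
opening: 0.464
```

Run:
```python
from h import *
for n in ['scene']: f=grab(n,n+'4')
delta(573.7,42.2,85,81)
print(readout.sense()['eef_pos'])
a=load('scene4')['im'][110:260,200:400,::-1]; cv2.imwrite('pics/s4.png',cv2.resize(a,None,fx=4,fy=4,interpolation=cv2.INTER_CUBIC))
```

```text
cm [-11.1   -0.08   0.34] rot [ 0.0005 -0.0002 -0.    ] F [ 0.7  0.2 -8.1] clk 5.225 op 0.46
[591.8796425  151.67733205 243.44243317]
```

View pics/s4.png

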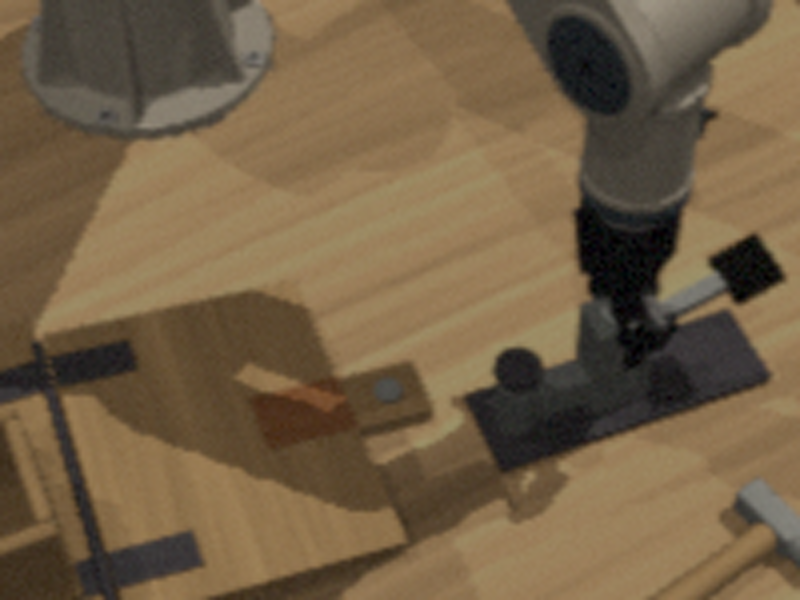

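Run:
```python
from h import *
s=load('scene4')
S=lambda x,y:(200+(x+.5)/4-.5,110+(y+.5)/4-.5)
print('sad',onz(s,*S(519,368),84.5),'bolt',onz(s,*S(388,390),112))
for p in [(503,470),(467,398),(770,377),(731,311)]: print(onz(s,*S(*p),10.5).round(1))
```

```text
sad [579.61004226  66.81230125  84.5       ] bolt [562.0830332  -40.79838858 112.        ]
[614.   31.8  10.5]
[537.9  44.4  10.5]
[653.2 274.3  10.5]
[578.8 289.7  10.5]
```

Call:
step_arm:
  deltas:
    - {"translation": [-1, -0.01, 0.1], "rot": [0, 0, 0]}
    - {"translation": [-3, -0.03, 0.1], "rot": [0, 0, 0]}
    - {"translation": [-5.5, -0.05, 0.1], "rot": [0, 0, 0]}
    - {"translation": [-8, -0.08, 0.1], "rot": [0, 0, 0]}
    - {"translation": [-10, -0.1, 0.1], "rot": [0, 0, 0]}
    - {"translation": [-11.05, -0.1, 0.1], "rot": [0, 0, 0]}
    - {"translation": [-11.05, -0.1, 0.1], "rot": [0, 0, 0]}

```text
clock: 6.1
eef_pos: [573.3, 41.9, 242.3]
tcp_rot: [3.141, -0.0, 1.413]
contact_force: [0.7, -0.2, -8.8]
opening: 0.457
```

Run:
```python
from h import *
for n in ['scene','top','wrist']: f=grab(n,n+'5')
delta(573.7,42.2,85,81)
print(readout.sense()['eef_pos'])
a=load('scene5')['im'][110:260,200:400,::-1]; cv2.imwrite('pics/s5.png',cv2.resize(a,None,fx=4,fy=4,interpolation=cv2.INTER_CUBIC))
a=load('top5')['im'][150:290,260:420,::-1]; cv2.imwrite('pics/t5.png',cv2.resize(a,None,fx=4,fy=4,interpolation=cv2.INTER_CUBIC))
```

```text
cm [-0.1   0.03  0.23] rot [ 0.0003 -0.0003  0.0004] F [-0.5  0.3 -8.4] clk 6.25 op 0.463
[573.55783165  43.19774863 242.25159441]
```

View pics/s5.png

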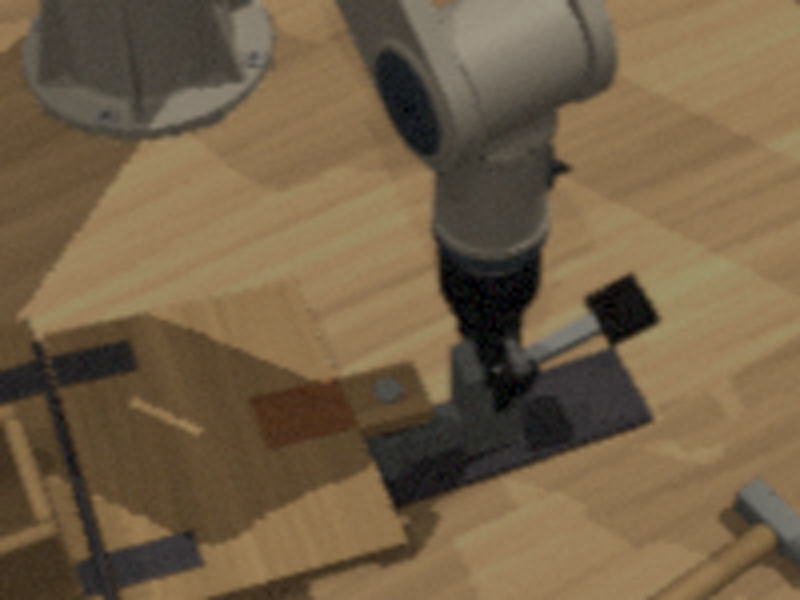

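View pics/t5.png

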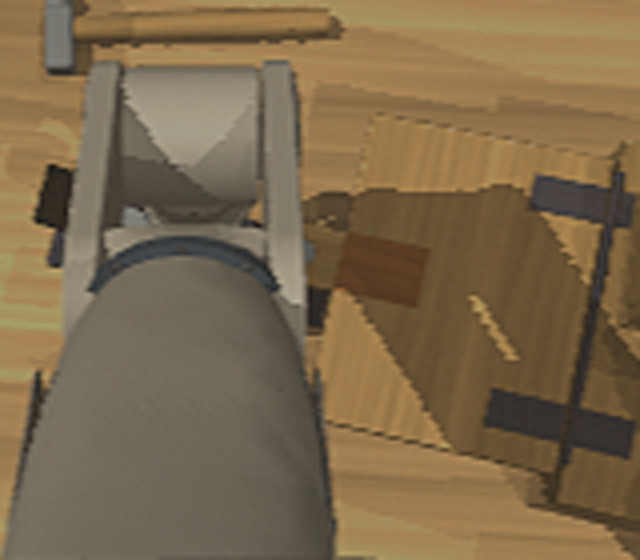

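Call:
step_arm:
  deltas:
    - {"translation": [0, 0, 0.12], "rot": [0, 0, 0]}
    - {"translation": [0, 0, 0.22], "rot": [0, 0, 0]}
    - {"translation": [0, 0, 0.22], "rot": [0, 0, 0]}
    - {"translation": [0, 0, 0.22], "rot": [0, 0, 0]}

```text
clock: 6.75
eef_pos: [573.6, 43.1, 240.6]
tcp_rot: [3.141, -0.001, 1.414]
contact_force: [-2.3, 3.8, 5.2]
opening: 0.461
```

Call:
step_arm:
  deltas:
    - {"translation": [0, 0, 0], "rot": [0, 0, 0]}
    - {"translation": [0, 0, 0], "rot": [0, 0, 0]}
    - {"translation": [0, 0, 0], "rot": [0, 0, 0]}
    - {"translation": [0, 0, 0], "rot": [0, 0, 0]}
    - {"translation": [0, 0, -2], "rot": [0, 0, 0]}
    - {"translation": [0, 0, -6], "rot": [0, 0, 0]}
    - {"translation": [0, 0, -11], "rot": [0, 0, 0]}
    - {"translation": [0, 0, -13], "rot": [0, 0, 0]}
  grip: 0

```text
clock: 7.75
eef_pos: [574.0, 42.7, 373.1]
tcp_rot: [3.138, -0.001, 1.414]
contact_force: [0.4, -0.3, -0.3]
opening: 1.0
```

Run:
```python
from h import *
for n in ['scene','wrist']: f=grab(n,n+'6')
delta(591.7,153.8,140,81,173)
a=load('scene6')['im'][110:260,200:400,::-1]; cv2.imwrite('pics/s6.png',cv2.resize(a,None,fx=4,fy=4,interpolation=cv2.INTER_CUBIC))
```

```text
cm [11.24 -0.03  5.97] rot [ 0.0047 -0.001   0.0001] F [ 0.1  0.1 -0.1] clk 7.85 op 1.005
```

View pics/s6.png

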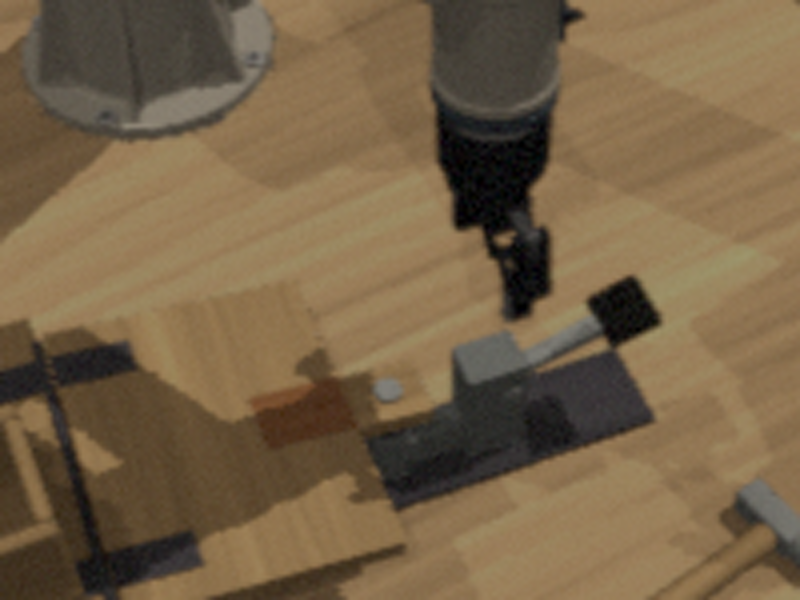

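View pics/wrist6.png

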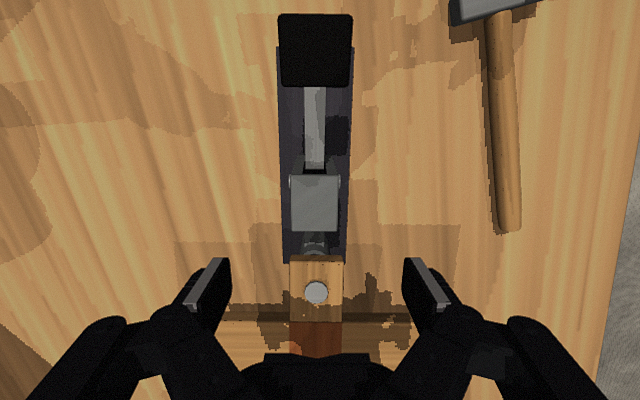

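Run:
```python
from h import *
w=load('wrist6'); im=w['im']
# refine block & bolt by brightness: zoom
cv2.imwrite('pics/z6.png',cv2.resize(im[160:330,260:370,::-1],None,fx=3.5,fy=3.5,interpolation=cv2.INTER_CUBIC))
blk=np.mean([onz(w,*p,110) for p in [(291,175),(338,175),(338,232),(291,232)]],0)
bolt=onz(w,316.3,292,112); d=bolt-blk
print(blk,bolt,d,np.linalg.norm(d[:2]),np.degrees(np.arctan2(d[1],d[0])))
for p in[(279,14),(353,14)]: print(onz(w,*p,124))
for p in[(352,85),(280,85)]: print(onz(w,*p,110))
print('front base',onz(w,284,262,8),onz(w,347,262,8))
print('lug',[onz(w,*p,107).round(1) for p in [(290,262),(342,262),(290,320),(342,320)]])
```

```text
[573.18538725  42.43188659 110.        ] [561.47978583 -40.60222492 112.        ] [-11.70560141 -83.03411151   2.        ] 83.8551416391173 -98.02430293707852
[571.952463   178.79161609 124.        ]
[619.0448391  171.38401467 124.        ]
[615.04450221 129.50415796 110.        ]
[562.91448902 137.77132815 110.        ]
front base [517.00897278 -62.62205258   8.        ] [596.27211542 -75.52217591   8.        ]
lug [array([542.6,  -9.1, 107. ]), array([588.7, -16.6, 107. ]), array([530.9, -71.3, 107. ]), array([580.5, -79.4, 107. ])]
```

View pics/z6.png

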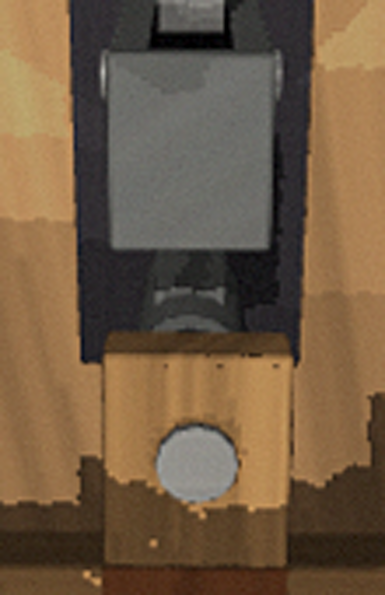

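Call:
step_arm:
  deltas:
    - {"translation": [3, 0, 0], "rot": [0, 0, 0]}
    - {"translation": [7, 0, 1], "rot": [0, 0, 0]}
    - {"translation": [10.3, 0, 3], "rot": [0, 0, 0]}
    - {"translation": [11.4, 0, 5], "rot": [0, 0, 0]}
    - {"translation": [11.4, 0, 5], "rot": [0, 0, 0]}
    - {"translation": [11.4, 0, 5], "rot": [0, 0, 0]}
  grip: 255
  squeeze: 60

```text
clock: 8.6
eef_pos: [591.1, 154.4, 319.8]
tcp_rot: [-3.141, 0.001, 1.413]
contact_force: [-0.8, 0.0, -0.2]
opening: -0.002
```

Run:
```python
from h import *
for n in ['scene','wrist','top']: f=grab(n,n+'7')
delta(592,155,117,81,173)
a=load('scene7')['im'][110:260,200:400,::-1]; cv2.imwrite('pics/s7.png',cv2.resize(a,None,fx=4,fy=4,interpolation=cv2.INTER_CUBIC))
```

```text
cm [0.06 0.04 3.08] rot [ 0.0011 -0.0003 -0.0009] F [-0.4 -0.2  0.9] clk 8.75 op -0.0
```

View pics/s7.png

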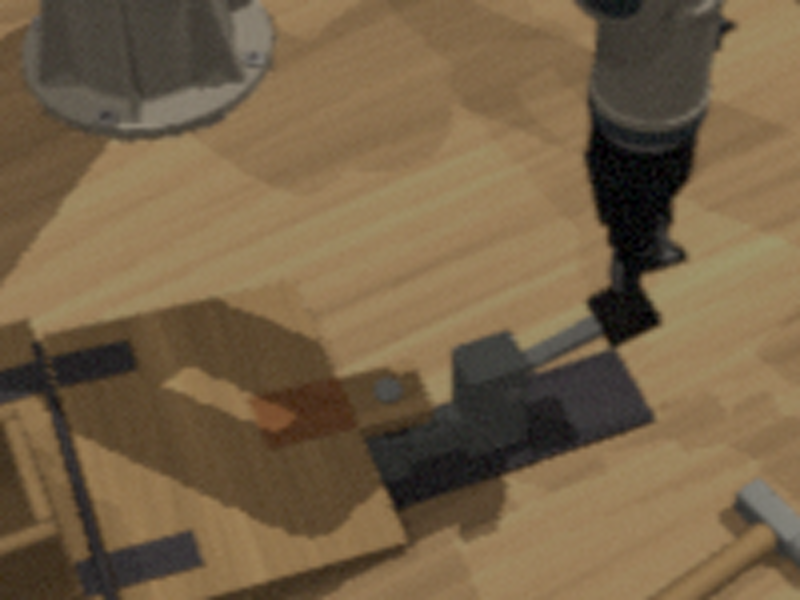

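View pics/wrist7.png

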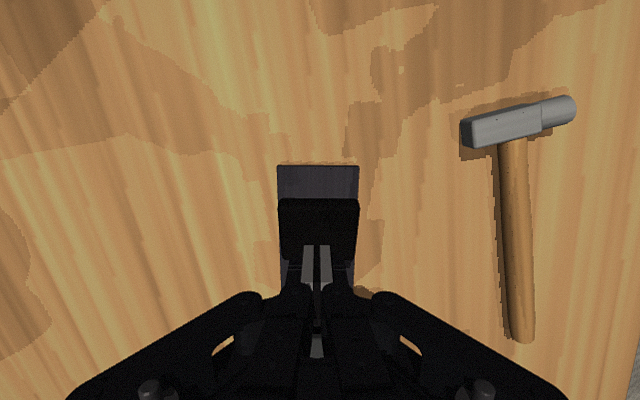

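Call:
step_arm:
  deltas:
    - {"translation": [0.1, 0, 2], "rot": [0, 0, 0]}
    - {"translation": [0.2, 0, 2.8], "rot": [0, 0, 0]}
    - {"translation": [0.3, 0, 3.4], "rot": [0, 0, 0]}
    - {"translation": [0.35, 0, 4.0], "rot": [0, 0, 0]}
    - {"translation": [0.4, 0, 4.6], "rot": [0, 0, 0]}
    - {"translation": [0.4, 0, 4.8], "rot": [0, 0, 0]}
    - {"translation": [0.4, 0, 4.8], "rot": [0, 0, 0]}

```text
clock: 9.62
eef_pos: [592.3, 159.9, 272.7]
tcp_rot: [3.14, -0.002, 1.414]
contact_force: [-0.6, 4.2, 6.9]
opening: 0.002
```

Run:
```python
from h import *
f=grab('scene','scene8')
delta(592,155,54,81,173)
a=load('scene8')['im'][110:260,200:400,::-1]; cv2.imwrite('pics/s8.png',cv2.resize(a,None,fx=4,fy=4,interpolation=cv2.INTER_CUBIC))
```

```text
cm [-0.49  0.04  4.58] rot [ 0.0016 -0.0015  0.0001] F [-1.5  4.1  7.3] clk 9.675 op -0.001
```

View pics/s8.png

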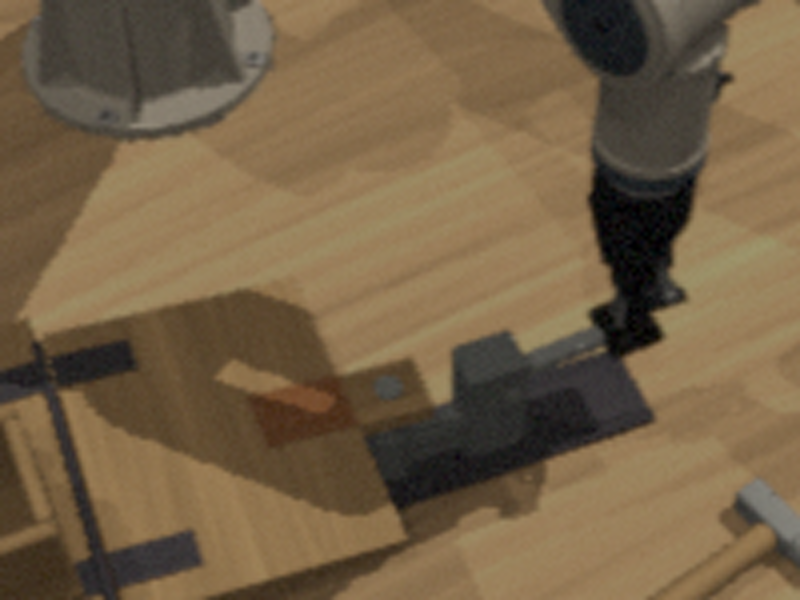

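Call:
step_arm:
  deltas:
    - {"translation": [0.1, 0, 0.7], "rot": [0, 0, 0]}
    - {"translation": [0.15, 0, 1.4], "rot": [0, 0, 0]}
    - {"translation": [0.1, 0, 2.1], "rot": [0, 0, 0]}
    - {"translation": [0, 0, 2.8], "rot": [0, 0, 0]}
    - {"translation": [-0.1, 0, 3.4], "rot": [0, 0, 0]}
    - {"translation": [-0.2, 0, 3.9], "rot": [0, 0, 0]}
    - {"translation": [-0.2, 0, 4.2], "rot": [0, 0, 0]}
    - {"translation": [-0.2, 0, 4.2], "rot": [0, 0, 0]}

```text
clock: 10.68
eef_pos: [592.2, 158.2, 230.9]
tcp_rot: [3.139, -0.002, 1.414]
contact_force: [-1.5, 6.9, 8.8]
opening: 0.004
```

Run:
```python
from h import *
f=grab('scene','scene9')
delta(592,155,54,81,173)
a=load('scene9')['im'][110:260,200:400,::-1]; cv2.imwrite('pics/s9.png',cv2.resize(a,None,fx=4,fy=4,interpolation=cv2.INTER_CUBIC))
```

```text
cm [-0.32  0.02  0.4 ] rot [ 0.0023 -0.0023 -0.0002] F [-1.6  6.8  9. ] clk 10.725 op 0.002
```

View pics/s9.png

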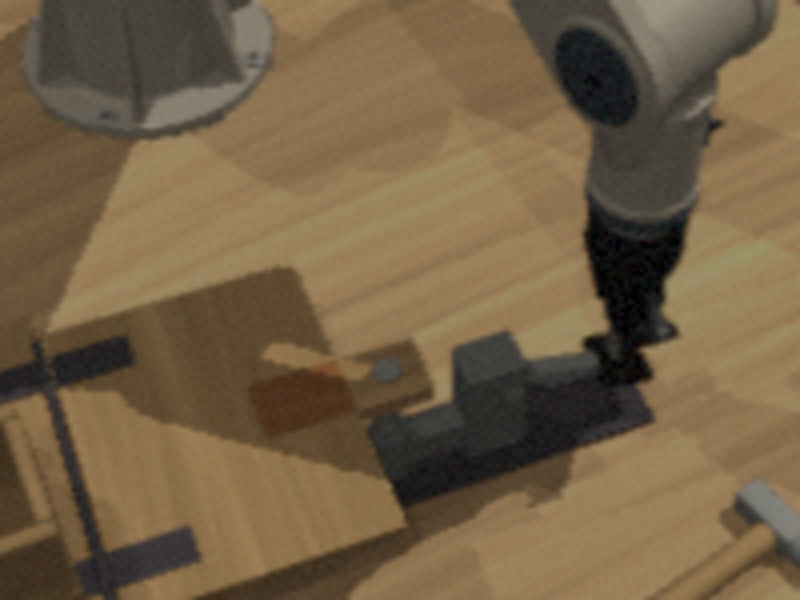

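Call:
step_arm:
  deltas:
    - {"translation": [-0.1, 0, 0.2], "rot": [0, 0, 0]}
    - {"translation": [-0.15, 0, 0.3], "rot": [0, 0, 0]}
    - {"translation": [-0.15, 0, 0.3], "rot": [0, 0, 0]}

```text
clock: 11.1
eef_pos: [592.2, 157.5, 229.0]
tcp_rot: [3.139, -0.004, 1.413]
contact_force: [-3.8, 11.1, 15.4]
opening: -0.0
```

Call:
step_arm:
  deltas:
    - {"translation": [0.2, 0, 0.1], "rot": [0, 0, 0]}
    - {"translation": [0.2, 0, 0.1], "rot": [0, 0, 0]}
    - {"translation": [0.2, 0, 0.1], "rot": [0, 0, 0]}

```text
clock: 11.48
eef_pos: [592.3, 158.2, 228.6]
tcp_rot: [3.139, -0.001, 1.414]
contact_force: [-7.2, 0.6, 24.2]
opening: -0.0
```

Run:
```python
from h import *
f=grab('scene','scene10');f=grab('top','top10')
delta(592,155,54,81,173)
a=load('scene10')['im'][110:260,200:400,::-1]; cv2.imwrite('pics/s10.png',cv2.resize(a,None,fx=4,fy=4,interpolation=cv2.INTER_CUBIC))
a=load('top10')['im'][150:290,260:420,::-1]; cv2.imwrite('pics/t10.png',cv2.resize(a,None,fx=4,fy=4,interpolation=cv2.INTER_CUBIC))
```

```text
cm [-0.32  0.02  0.16] rot [ 0.0025 -0.0013  0.0001] F [-5.5  0.4 24.2] clk 11.575 op 0.001
```

View pics/s10.png

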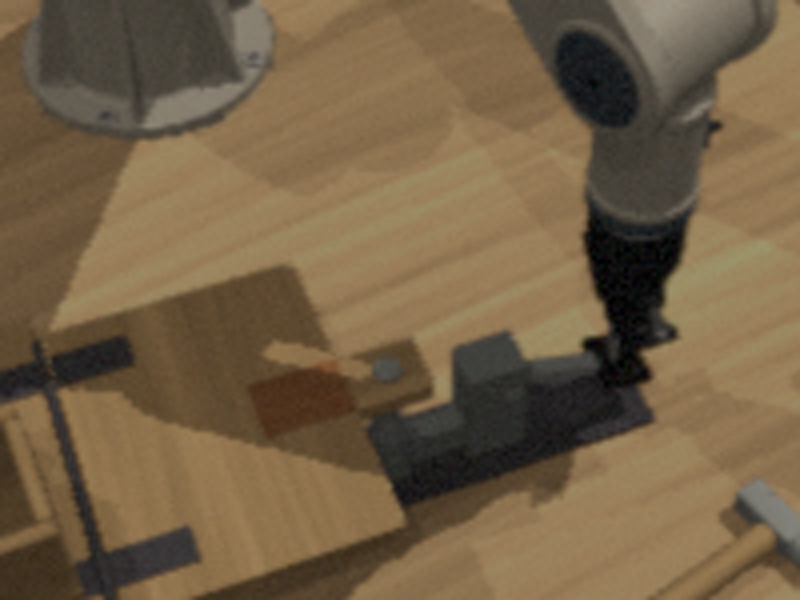

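View pics/t10.png

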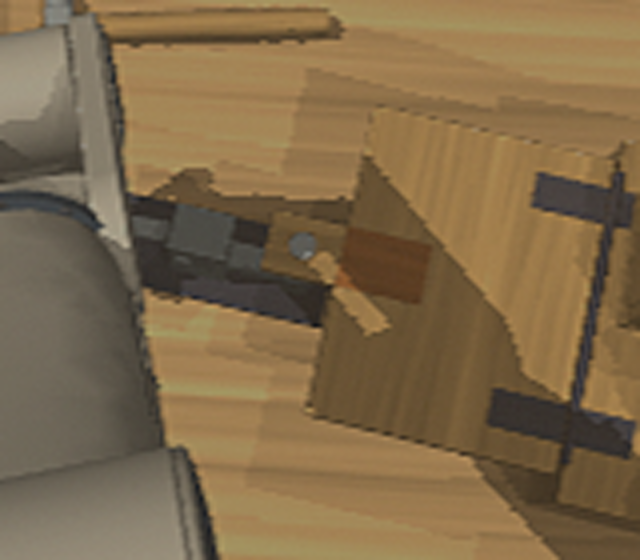

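Call:
step_arm:
  deltas:
    - {"translation": [0, 0, -0.8], "rot": [0, 0, 0]}
    - {"translation": [0.2, 0, -2], "rot": [0, 0, 0]}
    - {"translation": [0.2, 0, -3.5], "rot": [0, 0, 0]}
    - {"translation": [0, 0, -5], "rot": [0, 0, 0]}
    - {"translation": [-0.2, 0, -6.5], "rot": [0, 0, 0]}
    - {"translation": [-0.3, 0, -8], "rot": [0, 0, 0]}
    - {"translation": [-0.3, 0, -9], "rot": [0, 0, 0]}
    - {"translation": [-0.3, 0, -9], "rot": [0, 0, 0]}

```text
clock: 12.58
eef_pos: [591.3, 154.9, 316.6]
tcp_rot: [3.141, -0.0, 1.414]
contact_force: [-0.4, 0.4, -0.3]
opening: -0.002
```

Call:
step_arm:
  deltas:
    - {"translation": [0, 0, 0], "rot": [0, 0, 0]}
    - {"translation": [0, 0, 0], "rot": [0, 0, 0]}
    - {"translation": [0, 0, 0], "rot": [0, 0, 0]}
    - {"translation": [0, 0, 0], "rot": [0, 0, 0]}

```text
clock: 13.08
eef_pos: [591.1, 154.8, 315.7]
tcp_rot: [-3.141, 0.0, 1.414]
contact_force: [0.4, -0.5, 0.2]
opening: -0.002
```

Run:
```python
from h import *
f=grab('scene','scene11');f=grab('top','top11')
delta(592,155,54,81,173)
a=load('scene11')['im'][110:260,200:400,::-1]; cv2.imwrite('pics/s11.png',cv2.resize(a,None,fx=4,fy=4,interpolation=cv2.INTER_CUBIC))
a=load('top11')['im'][150:290,260:420,::-1]; cv2.imwrite('pics/t11.png',cv2.resize(a,None,fx=4,fy=4,interpolation=cv2.INTER_CUBIC))
```

```text
cm [0.03 0.09 8.89] rot [-0.0001  0.0001  0.0001] F [-0.4 -0.2 -0.3] clk 13.175 op -0.001
```

View pics/s11.png

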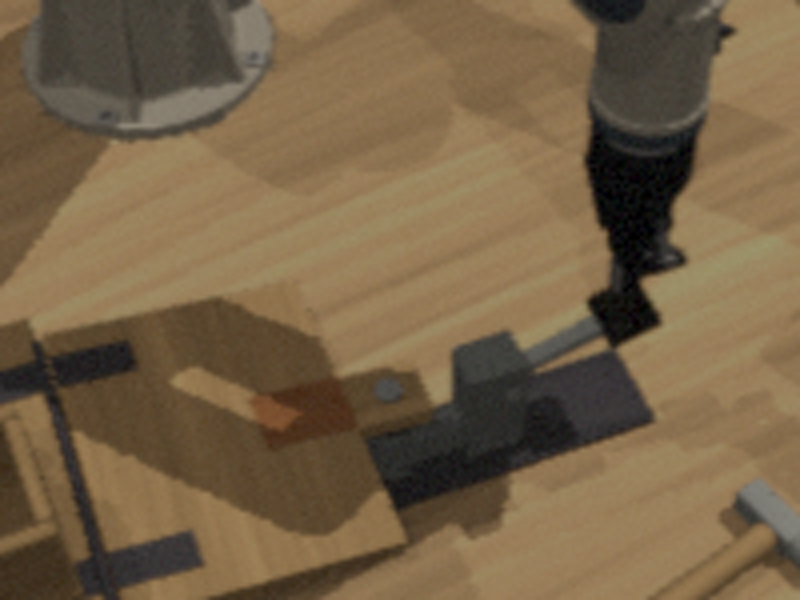

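View pics/t11.png

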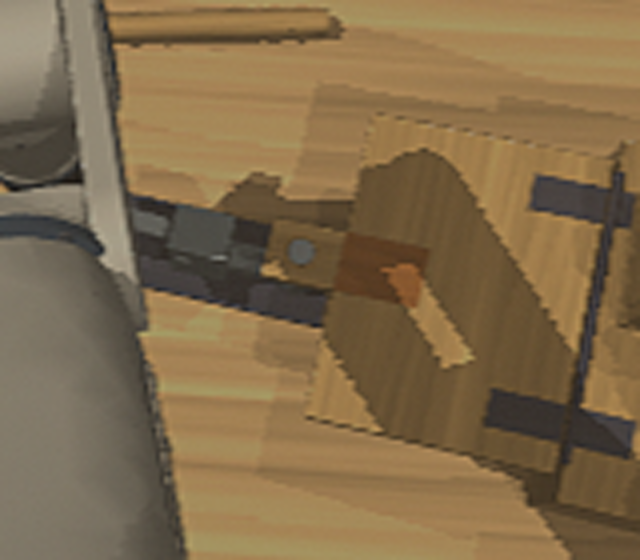

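Run:
```python
from h import *
t=load('top11')
T=lambda x,y:(260+(x+.5)/4-.5,150+(y+.5)/4-.5)
b=onz(t,*T(200,232),110);l=onz(t,*T(301,251),112);d=l-b;print(b,l,np.linalg.norm(d[:2]),np.degrees(np.arctan2(d[1],d[0])))
```

```text
[572.06074744  44.70966481 110.        ] [561.28522265 -39.07019227 112.        ] 84.46997328965094 -97.3289825792386
```

Call:
step_arm:
  deltas:
    - {"translation": [0, 0, 1.5], "rot": [0, 0, 0]}
    - {"translation": [0.1, 0, 2.3], "rot": [0, 0, 0]}
    - {"translation": [0.3, 0, 3.0], "rot": [0, 0, 0]}
    - {"translation": [0.5, 0, 3.7], "rot": [0, 0, 0]}
    - {"translation": [0.65, 0, 4.4], "rot": [0, 0, 0]}
    - {"translation": [0.75, 0, 5.1], "rot": [0, 0, 0]}
    - {"translation": [0.8, 0, 5.8], "rot": [0, 0, 0]}
    - {"translation": [0.8, 0, 6.4], "rot": [0, 0, 0]}

```text
clock: 14.18
eef_pos: [592.1, 162.4, 251.9]
tcp_rot: [-3.141, 0.001, 1.414]
contact_force: [-3.1, -3.9, 8.2]
opening: 0.0
```

Call:
step_arm:
  deltas:
    - {"translation": [-0.1, 0, 0.6], "rot": [0, 0, 0]}
    - {"translation": [-0.15, 0, 1.1], "rot": [0, 0, 0]}
    - {"translation": [-0.2, 0, 1.6], "rot": [0, 0, 0]}
    - {"translation": [-0.25, 0, 2.0], "rot": [0, 0, 0]}
    - {"translation": [-0.3, 0, 2.3], "rot": [0, 0, 0]}
    - {"translation": [-0.35, 0, 2.45], "rot": [0, 0, 0]}
    - {"translation": [-0.35, 0, 2.55], "rot": [0, 0, 0]}
    - {"translation": [-0.35, 0, 2.55], "rot": [0, 0, 0]}

```text
clock: 15.18
eef_pos: [591.7, 159.4, 228.3]
tcp_rot: [-3.141, 0.0, 1.414]
contact_force: [-9.4, -2.7, 25.4]
opening: 0.002
```

Call:
step_arm:
  deltas:
    - {"translation": [0, -0.1, -0.03], "rot": [0, 0, 0]}
    - {"translation": [0, -0.1, -0.03], "rot": [0, 0, 0]}
    - {"translation": [0, -0.1, -0.03], "rot": [0, 0, 0]}
    - {"translation": [0, -0.1, -0.03], "rot": [0, 0, 0]}

```text
clock: 15.68
eef_pos: [591.3, 159.4, 228.6]
tcp_rot: [3.14, -0.0, 1.414]
contact_force: [-5.1, -2.7, 21.1]
opening: -0.005
```

Run:
```python
from h import *
for n in ('scene','top','wrist'): grab(n,n+'12')
delta(592,155,54,81,173)
a=load('scene12')['im'][110:260,150:350,::-1]; cv2.imwrite('pics/s12.png',cv2.resize(a,None,fx=4,fy=4,interpolation=cv2.INTER_CUBIC))
a=load('top12')['im'][160:300,290:490,::-1]; cv2.imwrite('pics/t12.png',cv2.resize(a,None,fx=4,fy=4,interpolation=cv2.INTER_CUBIC))
```

```text
cm [-0.42  0.14  0.15] rot [ 0.0015 -0.0003  0.0002] F [-5.6 -2.4 21. ] clk 15.825 op 0.005
```

View pics/s12.png

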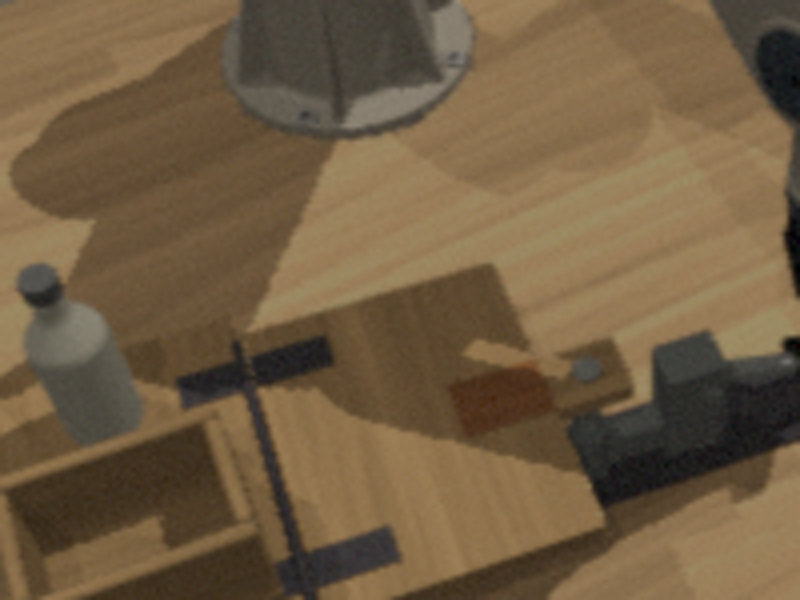

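View pics/t12.png

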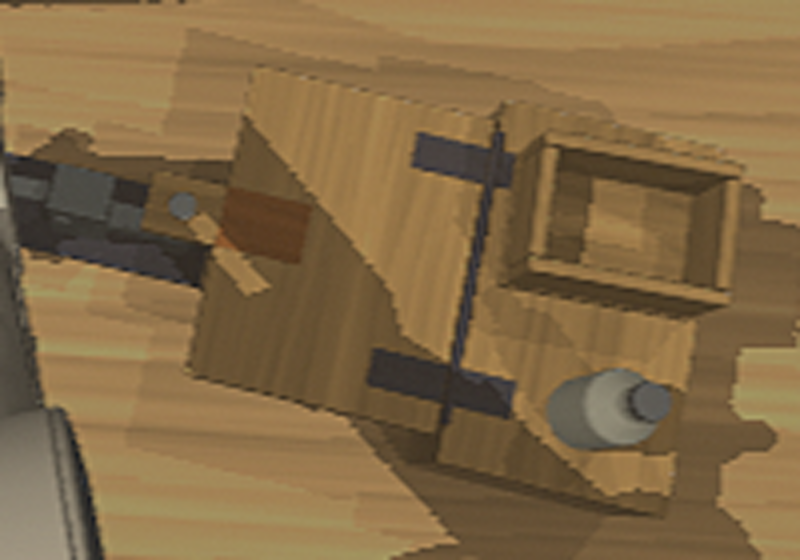

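View pics/wrist12.png

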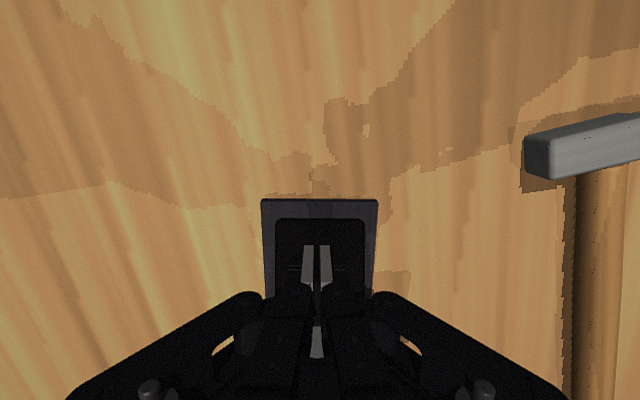

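Run:
```python
from h import *
s=load('scene12');t=load('top12')
S=lambda x,y:(150+(x+.5)/4-.5,110+(y+.5)/4-.5);T=lambda x,y:(290+(x+.5)/4-.5,160+(y+.5)/4-.5)
print('bolt now',tri(s,S(586,370),t,T(183,206)))
print('corners',tri(s,S(492,265),t,T(190,376)),tri(s,S(605,521),t,T(255,67)))
s0=load('scene0');t0=load('top0')
print('bolt0',tri(s0,(140+447.5/2.85-.5,110+277.5/2.85-.5),t0,(315+91.5/4.5-.5,170+193.5/4.5-.5)))
b=onz(t,*T(82,192),110);l=onz(t,*T(183,206),138);d=l-b;print(b,l,np.linalg.norm(d[:2]))
print(readout.sense()['contact_force'])
```

```text
bolt now (array([560.72587945, -40.11608436, 135.51055397]), np.float64(0.9808643539024867))
corners (array([426.8583401 , -51.7119329 , 128.80751116]), np.float64(2.865306100298973)) (array([680.83096014, -93.04179932, 134.26666988]), np.float64(1.813341191688641))
bolt0 (array([560.75006418, -39.64032395, 111.09596148]), np.float64(1.4233435035407118))
[572.16968901  43.06645881 110.        ] [560.43151102 -39.58092414 138.        ] 83.47679156765251
[-5.59754513 -2.39128739 20.95792916]
```

Run:
```python
from h import *
print(ticket.sign_off()); print(readout.sense()['contact_force'])
```

```text
the job is handed in; nothing more can be done
None
the job is handed in; nothing more can be done
```

The jack is under the bolt-head mark and carrying the leaf at about level. The gripper is still holding the handle down on its stop, and I handed the job in at about 16 s.

**What I did:** I gripped the jack by its pump block, slid it under the lug from the free end and set it on the bench. With the gripper shut I pressed the handle to its stop at about 24 N. I then lifted clear, saw the handle fully up and the leaf sagging again, and pressed to the stop a second time.

**Last checks:**
- **Push:** about 21 N down on the handle pad, against the 8–10 N needed to hold it at the bottom.
- **Leaf height:** the bolt head rose 24.4 mm from sagging to now, against 26 mm expected for level. That is within the camera error of about 2 mm. One leaf corner triangulated at 134 mm. The other read 129 mm, about 6 mm below the stand's top at 135 mm, but it was the poorest fit, with its rays missing each other by 2.9 mm.
- **Saddle:** the bolt measured 83.5–84.5 mm from the block centre against a nominal 85 mm, and 1–3 mm off to the side. I took the saddle as centred to within a few millimetres.
- **Sideways force:** about 6 N remained on the handle at hand-in. I eased it down from about 10 N but did not remove it entirely, and the jack did not visibly shift.
- **Bystanders:** the pictures show the glue bottle, hammer and box where they started; I did not measure them again.

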